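# Lock a tray of glass samples into the inspection light box

### The job

Pull the black locking knob on the side of the light box all the way out, then slide the tray with the two glass plates between the rails until it is fully home against the back stop. Then push the knob fully home again so that its bolt locks the tray in, with both plates still lying in the tray. Do not tip the plates, and leave the bin, the jar and the glass disc where they are.

Things in the scene. Friction and masses are not known exactly. Their poses are not given: they have to be found in the camera images.
- light_box: Low grey light box fixed to the bench, white panel on top. Origin on the bench surface; z up, x = the direction in which the tray is pushed in, y to the left of that. It spans x -150..115, y -100..100 mm in its own frame; panel 30 mm above the bench. On it stand two rails, a back stop (face at x = 100 mm) and, at the -y side, the bolt's block. Nothing on it is higher than 57 mm above the bench.
- rail_mouth (a point): Point on the panel (30 mm above the bench) midway between the front ends of the aluminium rails: light box x = -60, y = 0 mm; axes as the light box. From here the rails run 172 mm along +x, 126 mm apart inside, 19 mm high above the panel. Ahead of it guides flare out to about 150 mm apart, 25 mm towards -x. The bolt crosses the entry 21 mm beyond this point.
- tray_home (a point): Point on the panel at light box x = 35, y = 0 mm, 30 mm above the bench: where the tray's origin lies when fully home. Axes as the light box. From x = -14 to 112 mm a 4 mm lip on each rail overhangs inwards to y = +-55 mm, underside 19 mm above the panel: the tray must slide in under the lips from the -x end and cannot be lowered in here.
- bolt (a joint): Travel of the locking bolt along the light box's -y, m: 0 = home (as at the start): its 10 mm steel rod reaches 21 mm into the entry at light box x = -39 mm and blocks the tray, or locks it in with 4 mm play. 0.032 = fully out, entry clear. A detent spring holds it at either end and snaps it to the nearer end if let go between; moving it takes up to about 10 N.
- bolt_knob (a point): Centre of the bolt's black knob: disc 30 mm across, 16 mm thick, axis along the light box's y, 39 mm above the bench; moves with the bolt. Home: at light box x = -39, y = -144 mm, inner face 36 mm outside the box's side wall; 32 mm farther when pulled out. Stem behind it 10 mm thick, with an 18 mm collar next to the knob.
- tray: Loose aluminium tray, clear floor, 130 (own x) by 120 mm (own y), rim 14 mm high, floor and walls 4 mm, 0.28 to 0.45 kg, left or right of the light box. Origin: centre of its underside. A divider along y makes two bays. A bridge handle stands over the middle. It goes in with its x along the light box's x, either end first.
- tray_grip (a point): Centre of the tray's handle bar, 55 mm above the tray's underside. The bar lies along the tray's y, 12 mm wide (along x), 14 mm high, 74 mm long, on two posts 10 mm by 6 mm at y = +-34 mm.
- plate_far: Loose green glass plate, 52 x 105 x 5 mm, 80 g, lying in the tray's +x bay; origin at the centre of its underside.
- plate_near: Loose green glass plate, 52 x 105 x 5 mm, 80 g, lying in the tray's -x bay; origin at the centre of its underside.
- bin: Bystander: open blue plastic bin 120 x 150 mm, 50 mm high, with glass discs in it, on the other side of the light box from the tray; origin at the centre of its underside.
- jar: Bystander: glass jar 68 mm in diameter, 90 mm high; origin at the centre of its underside.
- disc: Bystander: flat glass disc 80 mm in diameter, 10 mm thick; origin at the centre of its underside.
There are look-alikes about, which are no part of the job. What is shaped like the tray but pink or red is not meant. Leave any red look-alike of the plate_far alone.

How it is judged:
By the outcome, as a careful person would: the job done as asked, in the order asked, and still so for the second after the job is handed in, with the robot touching nothing.
It also fails if it takes over 72 s, if anything falls off the work surface, if the arm or the gripper's body presses on something with over 40 N, if the wrist force passes 120 N, or if a joint passes its speed limit or range.

### The arm

A 6-joint arm with a two-finger parallel gripper is mounted at the origin on the work surface. World frame = base frame: x ahead of the robot, y to its left, z up, the work surface at z = 0. Lengths are in m, angles in rad, forces in N, time in s.
With the tool pointing down it reaches from about 0.325 to 0.9 m from the base axis. Payload 6.1 kg.
Tool frame: the origin (TCP) lies on the front face of the gripper's body, between the roots of the fingers; the fingertips stand 70 mm ahead of it and the grasp point (between the pads) lies 51 mm ahead of it (arm.tip_reach is the distance from the TCP to the fingertips, in m); z points along the fingers, y is the line along which they close (so a half turn about z gives the same grasp; the last joint's range is limited). The gripper opens to 87 mm and grips with 3 to 60 N. Pads are 19 mm wide; open, the fingers measure 117 mm over their backs; the gripper's body (75 mm by 190 mm) begins 51 mm behind the grasp point.
Start: joints at [1.203, 0.22, 1.526, -0, 1.395, -0.126], TCP at [0.15, 0.607, 0.292] pointing down, gripper open.
Joint ranges: [-2.98, 2.98], [-0.91, 2.08], [0.09, 2.57], [-1.24, 4.39], [0.2, 2.65], [-2.68, 2.68]. Speed limits (rad/s): [2.57, 2.57, 3.01, 3.14, 3.14, 3.14].

### API

Orientations are given as a unit quaternion [x, y, z, w].
In Python, from workcell import arm, camera, calibration gives the robot as it stands.
- The arm moves only by the tool move_arm, never from a script. Its argument "rows" is a list of rows, each an object with "turn": the turn, a rotation vector about the tool's x, y, z in units of 1.5 rad (1.0 is 1.5 rad), a list of three; "xyz": the shift along the tool's x, y, z in units of 15 cm (1.0 is 15 cm), a list of three; "grip": the finger opening in mm, from 0 to 87. A call has 1 to 8 rows; each row is the pose to reach, as a shift and turn from the pose commanded when the call began, along the tool's axes at that moment; what a row does not reach only later rows make up. A row lasts 1/8 s, in which the tool goes at most 62.5 mm and 10.7 degrees, less where a joint would pass 70% of its speed; a pose out of reach is approached as far as the arm can. A call with a number of a shift or a turn outside -1 to 1 is refused whole. A call with a gripper value outside its range is refused whole. The fingers move at their own pace and stop on an object; "force" is the grip in N (left out, the last holds). Time passes only in rows, so rows that repeat a pose let the fingers close. It gives the time, the measured TCP pose, the force, the opening and the grip force at its end, in the units of the state.
- arm.state(): the state, without advancing time (a new reading comes with each control period).
- camera(name): name is "scene" or "top" or "wrist"; returns (picture, depth): 384x512x3 uint8, red, green, blue; 384x512 float32, m along the optical axis (not along the pixel's ray), 0 where there is no reading.
- calibration(name): a dict with "fx", "fy", "cx", "cy" (pixels), "xyz" and "orientation" of the camera in the world; the wrist camera has in their place "T_tool_cam" (4x4, takes a point from camera to tool coordinates, whose origin is the TCP and whose axes are the flange's). Camera axes: x right, y down, z forward; pixel columns grow to the right and rows downward; lengths in m; the calibration is good to about 2 mm. A picture is of the moment at which its call begins: read the wrist's pose just before it. calibration takes no time and is no camera call.
- arm.job_done(): hands the job in; it is judged then, once.
The state is a dict: "t": time; "joint_pos": joint angles; "qvel": joint speeds; "tau": joint torques, N m; "position": TCP position; "tcp_rot": TCP orientation; "ft_force": force on the tool from outside, world axes, zero at the start; "ft_torque": the same for the moment, N m; "finger_gap": opening from 0.0 (shut) to 1.0 (fully open); "finger_force": force on a finger pad.
Only numpy, scipy, OpenCV 4.12 (cv2) and the standard library are available. Lean on these libraries where they do the work, as an engineer would, in place of code of your own. Each camera call takes 0.05 s, during which the arm holds its last target. There are 200 camera calls.

## Working session

There is one attempt and no reset: what is moved stays moved. The work goes in short steps, Python scripts to look and compute and a tool call to move; the robot and the scene stay as the last step left them, time stands still between calls to the robot, and variables do not carry over. Pictures are saved under pics/ and viewed, at most 10 in all, crops included, and the job is handed in when it is done.

Besides the shell and the picture viewer there is one more tool, called after "Request:" as name(argument=value, ...), one argument or row to a line, values as JSON. move_arm: Moves the arm, as the interface text tells. Shifts and turns lie within -1 to 1; 1 stands for 15 cm of shift or 1.5 rad of turn. Its arguments: {"type":"object","properties":{"rows":{"type":"array"},"force":{"type":"number"}},"required":["rows"]}

```bash
ls; mkdir -p pics
python3 - <<'E'
from workcell import arm,camera,calibration
import cv2,numpy as np
print(arm.state())
ims=[]
for n in("scene","top"):
    p,d=camera(n); np.savez(f'pics/{n}0.npz',p=p,d=d); cv2.imwrite(f'pics/{n}0.png',p[...,::-1]); print(n,calibration(n))
print(calibration("wrist"))
E
```

```text
pics
{'t': 0.0, 'joint_pos': array([ 1.20290464e+00,  2.21225694e-01,  1.52764180e+00,  1.17112200e-05,
        1.39470933e+00, -1.26113444e-01]), 'qvel': array([ 8.02685254e-04, -1.86751814e-03,  1.04152083e-03, -9.30315298e-05,
        1.27969025e-03, -1.41107962e-03]), 'tau': array([-5.87359409e-04, -4.94610536e+01, -3.87390482e+01,  7.00981286e-02,
        5.70813264e-02, -1.06765842e-04]), 'position': array([0.14947029, 0.60634684, 0.29112116]), 'tcp_rot': array([ 1.20595852e-01,  9.92701192e-01, -9.60569277e-04, -2.48153431e-04]), 'ft_force': array([ 0.0385972 ,  0.24601768, -0.03009943]), 'ft_torque': array([ 0.02437875, -0.01024722,  0.04817143]), 'finger_force': 0.0, 'finger_gap': 1.000527406817008}
scene {'fx': 359.80458773355423, 'fy': 359.80458773355423, 'cx': 256.47394588944053, 'cy': 196.7810042345107, 'xyz': array([1.11642714, 0.090386  , 1.07509682]), 'orientation': array([ 0.5793972 ,  0.76448545, -0.22447304, -0.17167626])}
top {'fx': 398.0149912230712, 'fy': 398.0149912230712, 'cx': 249.64770006076944, 'cy': 195.14035192938633, 'xyz': array([ 0.38561704, -0.09320941,  1.19081355]), 'orientation': array([-0.70269934,  0.70966866, -0.03244039,  0.03913632])}
{'fx': 336.2989062335032, 'fy': 336.2989062335032, 'cx': 251.11606130571852, 'cy': 183.36992721019553, 'T_tool_cam': array([[-1.38643972e-04, -9.60097937e-01, -2.79663964e-01,
         7.79541871e-02],
       [ 9.99999633e-01, -3.69657937e-04,  7.73299135e-04,
        -3.54701228e-04],
       [-8.45822908e-04, -2.79663754e-01,  9.60097635e-01,
        -9.28731808e-02],
       [ 0.00000000e+00,  0.00000000e+00,  0.00000000e+00,
         1.00000000e+00]])}
```

View pics/top0.png

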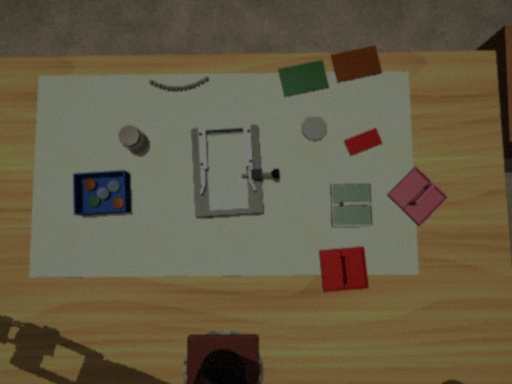

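View pics/scene0.png

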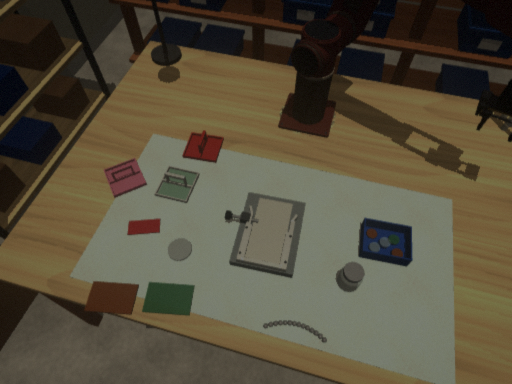

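The top view shows the light box at (228,170), with its mouth towards the robot and the knob at (275,174). Tray candidates are the grey/green one at (351,205), a pink one at (417,195) and a red one at (344,269). Only (351,205) has an aluminium rim and two green plates. The plate-like red piece at (363,141) is a look-alike.

```bash
cat > h.py <<'E'
import numpy as np,cv2
from scipy.spatial.transform import Rotation as R
from workcell import arm,camera,calibration
def pose(n,s=None):
    c=calibration(n)
    if n=='wrist':
        s=s or arm.state(); T=np.eye(4); T[:3,:3]=R.from_quat(s['tcp_rot']).as_matrix(); T[:3,3]=s['position']
        T=T@c['T_tool_cam']
    else:
        T=np.eye(4); T[:3,:3]=R.from_quat(c['orientation']).as_matrix(); T[:3,3]=c['xyz']
    return c,T
def cloud(n,d,T=None):
    c,T0=pose(n) if T is None else (calibration(n),T)
    v,u=np.mgrid[:d.shape[0],:d.shape[1]]
    P=np.stack([(u-c['cx'])/c['fx']*d,(v-c['cy'])/c['fy']*d,d],-1)
    P=P@T0[:3,:3].T+T0[:3,3]; P[d==0]=np.nan; return P
def ray(n,uv,z,T=None):
    c,T0=pose(n) if T is None else (calibration(n),T)
    r=T0[:3,:3]@np.array([(uv[0]-c['cx'])/c['fx'],(uv[1]-c['cy'])/c['fy'],1]); return T0[:3,3]+r*(z-T0[2,3])/r[2]
E
python3 - <<'E'
from h import *
f=np.load('pics/top0.npz');p,d=f['p'],f['d']
P=cloud('top',d)
c=cv2.resize(p[110:300,180:460],None,fx=2.8,fy=2.8,interpolation=cv2.INTER_CUBIC)
c=np.clip(c*1.7,0,255).astype(np.uint8);cv2.imwrite('pics/crop1.png',c[...,::-1])
for n,uv in dict(boxc=(230,175),tray=(351,205),knob=(276,174),bench=(300,200),bar1=(341,204),bar2=(351,204),bar3=(360,204),bin=(102,193),jar=(131,138),disc=(314,128)).items(): print(n,P[uv[1],uv[0]].round(3))
# box extents by height
m=(P[...,2]>.015)&(P[...,2]<.07)
n,l,st,_=cv2.connectedComponentsWithStats(m.astype(np.uint8))
for i in range(1,n):
    if st[i,4]>60:
        q=P[l==i]; r=cv2.minAreaRect(q[:,:2].astype(np.float32)); print(st[i],np.round(r[0],4),np.round(r[1],4),round(r[2],2),np.nanpercentile(q[:,2],[5,50,98]).round(3))
E
```

```text
boxc [ 0.564 -0.025  0.029]
tray [ 0.469 -0.37   0.061]
knob [ 0.562 -0.16   0.054]
bench [ 0.49  -0.233  0.001]
bar1 [ 0.474 -0.347  0.042]
bar2 [ 0.472 -0.37   0.064]
bar3 [ 0.472 -0.395  0.063]
bin [0.515 0.353 0.027]
jar [0.663 0.25  0.093]
disc [ 0.708 -0.28   0.008]
[ 191  124   88   94 6167] [ 0.579  -0.0401] [0.2661 0.2509] 3.27 [0.027 0.031 0.056]
[122 128  25  25 204] [0.6628 0.2489] [0.0432 0.0663] 52.64 [0.02  0.055 0.069]
[ 73 171  57  45 748] [0.5148 0.3533] [0.1211 0.1529] 3.01 [0.018 0.041 0.053]
[ 84 179  12  12 114] [0.5422 0.3944] [0.0322 0.0328] 40.31 [0.017 0.021 0.025]
[404 182  33  33 201] [ 0.4932 -0.5832] [0.0257 0.1198] 43.42 [0.016 0.059 0.066]
[ 88 188  22  19 210] [0.5044 0.3653] [0.0348 0.0721] 35.51 [0.016 0.021 0.029]
[340 201  29   6 126] [ 0.4746 -0.3831] [0.0118 0.0736] 0.24 [0.039 0.062 0.067]
[341 253  10  32 172] [ 0.2898 -0.3532] [0.0864 0.013 ] 4.11 [0.016 0.061 0.067]
[201 349  45  28 254] [ 0.0386 -0.0102] [0.1269 0.0511] 75.55 [0.017 0.043 0.069]
```

View pics/crop1.png

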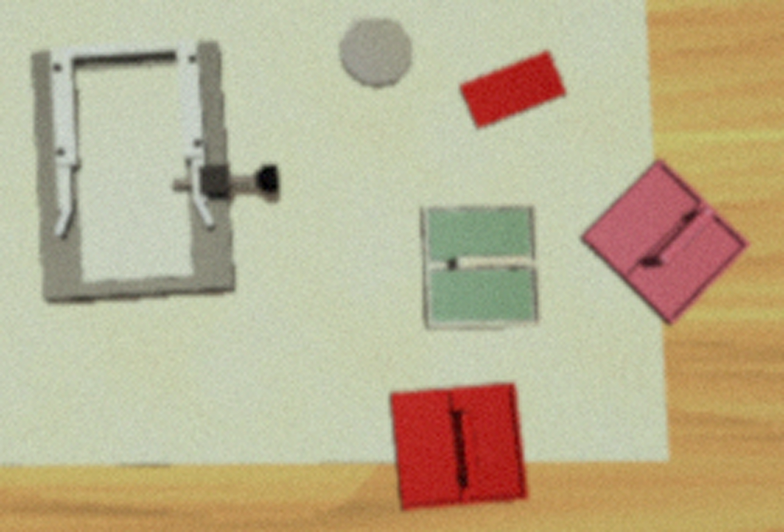

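The crop confirms it: the tray at crop (480,265) has an aluminium rim, green plates and its bar along world y. Next I move to a wrist view over the box and knob.

Request:
move_arm(
  rows=[
    {"turn": [0, 0, 0.12], "xyz": [-0.05, -0.21, 0], "grip": 87},
    {"turn": [0, 0, 0.24], "xyz": [-0.1, -0.42, 0], "grip": 87},
    {"turn": [0, 0, 0.36], "xyz": [-0.15, -0.63, 0], "grip": 87},
    {"turn": [0, 0, 0.48], "xyz": [-0.21, -0.84, 0], "grip": 87},
    {"turn": [0, 0, 0.6], "xyz": [-0.21, -0.84, 0], "grip": 87},
    {"turn": [0, 0, 0.72], "xyz": [-0.21, -0.84, 0], "grip": 87},
    {"turn": [0, 0, 0.848], "xyz": [-0.21, -0.84, 0], "grip": 87},
    {"turn": [0, 0, 0.848], "xyz": [-0.21, -0.84, 0], "grip": 87},
  ],
)

```text
t: 1.1
position: [0.15, 0.4767, 0.2918]
tcp_rot: [0.686, 0.727, -0.0, 0.0]
ft_force: [-0.2, 0.2, 0.3]
finger_gap: 1.001
finger_force: 0.0
```

Request:
move_arm(
  rows=[
    {"turn": [0, 0, 0], "xyz": [-0.33, 0.22, 0], "grip": 87},
    {"turn": [0, 0, 0], "xyz": [-0.66, 0.44, 0], "grip": 87},
    {"turn": [0, 0, 0], "xyz": [-0.98, 0.65, 0], "grip": 87},
    {"turn": [0, 0, 0], "xyz": [-0.98, 0.65, 0], "grip": 87},
  ],
)

```text
t: 1.6
position: [0.2578, 0.3332, 0.2921]
tcp_rot: [0.687, 0.726, -0.0, 0.0]
ft_force: [-1.1, -0.7, -0.6]
finger_gap: 1.0
finger_force: 0.0
```

Request:
move_arm(
  rows=[
    {"turn": [0, 0, 0], "xyz": [-0.33, 0.22, 0], "grip": 87},
    {"turn": [0, 0, 0], "xyz": [-0.66, 0.44, 0], "grip": 87},
    {"turn": [0, 0, 0], "xyz": [-0.98, 0.65, 0], "grip": 87},
    {"turn": [0, 0, 0], "xyz": [-0.98, 0.65, 0], "grip": 87},
  ],
)

```text
t: 2.1
position: [0.3631, 0.1924, 0.2923]
tcp_rot: [0.688, 0.726, -0.0, 0.0]
ft_force: [-0.1, 0.6, -0.2]
finger_gap: 1.003
finger_force: 0.0
```

Request:
move_arm(
  rows=[
    {"turn": [0, 0, 0], "xyz": [-0.33, 0.22, 0], "grip": 87},
    {"turn": [0, 0, 0], "xyz": [-0.66, 0.44, 0], "grip": 87},
    {"turn": [0, 0, 0], "xyz": [-0.98, 0.65, 0], "grip": 87},
    {"turn": [0, 0, 0], "xyz": [-0.98, 0.65, 0], "grip": 87},
  ],
)

```text
t: 2.6
position: [0.4685, 0.0524, 0.2919]
tcp_rot: [0.687, 0.727, -0.0, -0.0]
ft_force: [0.2, 0.5, 1.1]
finger_gap: 1.001
finger_force: 0.0
```

Request:
move_arm(
  rows=[
    {"turn": [0, 0, 0], "xyz": [-0.33, 0.22, 0], "grip": 87},
    {"turn": [0, 0, 0], "xyz": [-0.66, 0.44, 0], "grip": 87},
    {"turn": [0, 0, 0], "xyz": [-0.98, 0.65, 0], "grip": 87},
    {"turn": [0, 0, 0], "xyz": [-0.98, 0.65, 0], "grip": 87},
    {"turn": [0, 0, 0], "xyz": [-0.98, 0.65, 0], "grip": 87},
  ],
)

```text
t: 3.22
position: [0.5725, -0.0855, 0.2916]
tcp_rot: [0.686, 0.728, -0.0, -0.001]
ft_force: [-0.4, 0.8, -0.2]
finger_gap: 0.998
finger_force: 0.0
```

Run:
```python
from h import *
s=arm.state();p,d=camera('wrist');c,T=pose('wrist',s)
print(s['t'],s['position'],s['joint_pos'].round(2))
np.savez('pics/w1.npz',p=p,d=d,T=T)
P=cloud('wrist',d,T)
cv2.imwrite('pics/w1.png',np.clip(p*1.5,0,255).astype(np.uint8)[...,::-1])
m=(P[...,2]>.015)&(P[...,2]<.075)
n,l,st,_=cv2.connectedComponentsWithStats(m.astype(np.uint8))
for i in range(1,n):
    if st[i,4]>150:
        q=P[l==i]; r=cv2.minAreaRect(q[:,:2].astype(np.float32)); print(st[i],np.round(r[0],4),np.round(r[1],4),round(r[2],2),np.nanpercentile(q[:,2],[5,50,98]).round(3))
```

```text
3.225 [ 0.57250906 -0.08546167  0.29159899] [-0.28  0.11  1.65  0.    1.38 -0.34]
[  127     0   286   239 50518] [ 0.5816 -0.0477] [0.2656 0.237 ] 3.37 [0.03  0.031 0.055]
```

View pics/w1.png

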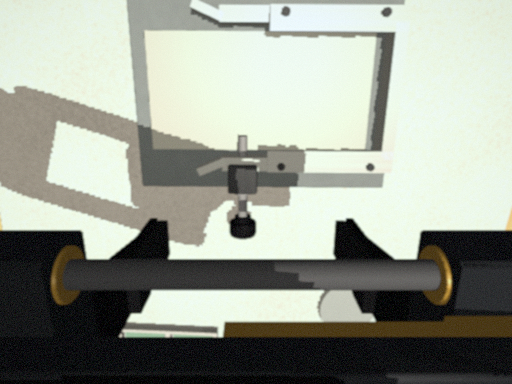

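The wrist view shows the box at (130–400, 0–187), the bolt tip at (242,140) inside the entry and the knob at (243,227). Next I fit the box frame from both views.

Run:
```python
from h import *
from scipy.optimize import least_squares
for n in('w1','top0'):
    f=np.load(f'pics/{n}.npz'); P=cloud('wrist',f['d'],f['T']) if n=='w1' else cloud('top',f['d'])
    P=P[:250] if n=='w1' else P[100:240,180:300]
    Q=P.reshape(-1,3);Q=Q[np.isfinite(Q[:,0])]
    B=Q[(Q[:,2]>.02)&(Q[:,2]<.075)]
    def ext(yaw):
        c,s=np.cos(yaw),np.sin(yaw); L=B[:,:2]@np.array([[c,-s],[s,c]])
        return L
    # yaw: minimise spread of right side (y min per x bin, away from bolt) and front/back
    best=[]
    for yd in np.arange(1.5,5.5,.1):
        L=ext(np.radians(yd))
        y0=np.median(L[:,1]);
        fr=[np.percentile(L[abs(L[:,1]-b)<.004,0],1) for b in np.arange(-.09,.04,.008)+np.median(L[:,1])*0-.05+.0]if 0 else []
        e=[]
        xm=np.median(L[:,0])
        for b in np.arange(-.09,.09,.006):
            k=L[abs(L[:,0]-xm-b)<.003,1]; 
            if len(k): e.append(k.min())
        e=np.array(e); md=np.median(e); e=e[abs(e-md)<.008]
        g=[]
        for b in np.arange(md+.02,md+.16,.006):
            k=L[abs(L[:,1]-b)<.003,0]
            if len(k): g.append([k.min(),k.max()])
        g=np.array(g)
        best.append((e.std()+np.std(g[:,0]),yd,md,*np.median(g,0)))
    b=min(best);print(n,np.round(b,4))
    yaw=np.radians(b[1]);ox=(b[3]+b[4])/2+.0175;oy=b[2]+.1
    M=np.array([[np.cos(yaw),-np.sin(yaw)],[np.sin(yaw),np.cos(yaw)]])
    print('len',b[4]-b[3],'origin',(M@[ox,oy]).round(4))
    o=M@[ox,oy]; L=np.c_[(B[:,:2]-o)@M,B[:,2]]
    K=L[(L[:,1]<-.115)&(L[:,2]>.02)]; k2=K[K[:,1]<-.134]
    print('knob x',np.percentile(k2[:,0],[1,50,99]).round(4),'y',np.percentile(K[:,1],[1,99]).round(4),'z',K[:,2].max().round(4),'world',M@np.array([-.039,-.144])+o)
    rail=L[(L[:,2]>.045)&(L[:,2]<.06)&(abs(L[:,1])<.085)&(L[:,0]>0)&(L[:,0]<.08)]
    for s in(1,-1):
        r=rail[rail[:,1]*s>0]; print('lip y',s,np.percentile(r[:,1],[1,99]).round(4),np.median(r[:,2]).round(4))
    r=L[(L[:,2]>.045)&(abs(L[:,1])<.04)&(L[:,0]>.07)];print('stop x',np.percentile(r[:,0],[2,98]).round(4))
# tray from top
f=np.load('pics/top0.npz');P=cloud('top',f['d'])[165:240,315:385];d=f['p'][165:240,315:385]
Q=P.reshape(-1,3);q=Q[(Q[:,2]>.05)&(Q[:,2]<.075)];r=cv2.minAreaRect(q[:,:2].astype(np.float32));print('bar',r,np.median(q[:,2]))
q=Q[(Q[:,2]>.006)];r=cv2.minAreaRect(q[:,:2].astype(np.float32));print('tray',r)
```

```text
w1 [ 9.000e-04  3.100e+00 -1.457e-01  4.461e-01  7.077e-01]
len 0.2616125015188852 origin [ 0.596  -0.0135]
knob x [-0.0517 -0.0372 -0.0231] y [-0.1514 -0.1161] z 0.0557 world [ 0.56484007 -0.15938554]
lip y 1 [0.0545 0.0763] 0.0535
lip y -1 [-0.0773 -0.0555] 0.0534
stop x [0.101 0.113]
top0 [ 1.600e-03  3.100e+00 -1.453e-01  4.455e-01  7.054e-01]
len 0.2599160723567515 origin [ 0.5946 -0.0132]
knob x [-0.0513 -0.0379 -0.0236] y [-0.1512 -0.116 ] z 0.0578 world [ 0.56339814 -0.15909685]
lip y 1 [0.054  0.0757] 0.0533
lip y -1 [-0.0779 -0.0564] 0.053
stop x [0.1009 0.1137]
bar ((0.47462698817253113, -0.38307061791419983), (0.011755123734474182, 0.07359811663627625), 0.23963536322116852) 0.06193672532519834
tray ((0.4869946241378784, -0.37854325771331787), (0.19513775408267975, 0.2199341505765915), 85.06961822509766)
```

Request:
move_arm(
  rows=[
    {"turn": [0, 0, 0], "xyz": [-0.24, -0.04, 0.35], "grip": 60},
    {"turn": [0, 0, 0], "xyz": [-0.487, -0.076, 0.7], "grip": 60},
    {"turn": [0, 0, 0], "xyz": [-0.487, -0.076, 0.7], "grip": 60},
    {"turn": [0, 0, 0], "xyz": [-0.487, -0.076, 0.7], "grip": 60},
  ],
)

```text
t: 3.78
position: [0.5659, -0.16, 0.1882]
tcp_rot: [0.686, 0.727, 0.0, 0.0]
ft_force: [0.0, 0.8, 0.8]
finger_gap: 0.713
finger_force: 0.0
```

Run:
```python
from h import *
s=arm.state();p,d=camera('wrist');c,T=pose('wrist',s)
print(s['t'],s['position'],s['tcp_rot'].round(4))
P=cloud('wrist',d,T);B=P.reshape(-1,3);B=B[(B[:,2]>.02)&(B[:,2]<.075)]
yaw=np.radians(3.15);M=np.array([[np.cos(yaw),-np.sin(yaw)],[np.sin(yaw),np.cos(yaw)]])
L=np.c_[(B[:,:2]-[.5955,-.0133])@M,B[:,2]]
k=L[(L[:,1]<-.134)&(L[:,1]>-.17)&(abs(L[:,0]+.04)<.026)]
print(len(k),np.percentile(k,[1,50,99],axis=0).round(4))
cv2.imwrite('pics/w2.png',np.clip(p*1.5,0,255).astype(np.uint8)[...,::-1])
```

```text
3.775 [ 0.56593685 -0.15998128  0.18817863] [6.863e-01 7.274e-01 4.000e-04 1.000e-04]
1020 [[-0.0522 -0.1518  0.0349]
 [-0.0374 -0.1421  0.0512]
 [-0.0231 -0.1343  0.0551]]
```

Request:
move_arm(
  rows=[
    {"turn": [0, 0, 0], "xyz": [0, 0, 0.33], "grip": 60},
    {"turn": [0, 0, 0], "xyz": [0, 0, 0.655], "grip": 60},
    {"turn": [0, 0, 0], "xyz": [0, 0, 0.655], "grip": 60},
    {"turn": [0, 0, 0], "xyz": [0, 0, 0.655], "grip": 20},
    {"turn": [0, 0, 0], "xyz": [0, 0, 0.655], "grip": 20},
    {"turn": [0, 0, 0], "xyz": [0, 0, 0.655], "grip": 20},
    {"turn": [0, 0, 0], "xyz": [0, 0, 0.655], "grip": 20},
    {"turn": [0, 0, 0], "xyz": [0, 0, 0.655], "grip": 20},
  ],
  force=45,
)

```text
t: 4.82
position: [0.5669, -0.1618, 0.0902]
tcp_rot: [0.687, 0.727, 0.001, 0.001]
ft_force: [1.6, 1.8, 4.8]
finger_gap: 0.328
finger_force: 45.0
```

Request:
move_arm(
  rows=[
    {"turn": [0, 0, 0], "xyz": [-0.06, 0, 0], "grip": 20},
    {"turn": [0, 0, 0], "xyz": [-0.12, 0, 0], "grip": 20},
    {"turn": [0, 0, 0], "xyz": [-0.18, 0, 0], "grip": 20},
    {"turn": [0, 0, 0], "xyz": [-0.22, 0, 0], "grip": 20},
    {"turn": [0, 0, 0], "xyz": [-0.22, 0, 0], "grip": 20},
    {"turn": [0, 0, 0], "xyz": [-0.22, 0, 0], "grip": 20},
  ],
)

```text
t: 5.58
position: [0.5686, -0.1939, 0.0902]
tcp_rot: [0.687, 0.727, 0.001, 0.0]
ft_force: [1.0, 3.0, 9.8]
finger_gap: 0.328
finger_force: 45.0
```

Moved 32 mm with no slip, as far as the readings show. Now I release, rise and check.

Request:
move_arm(
  rows=[
    {"turn": [0, 0, 0], "xyz": [0, 0, 0], "grip": 60},
    {"turn": [0, 0, 0], "xyz": [0, 0, 0], "grip": 60},
    {"turn": [0, 0, 0], "xyz": [0, 0, 0], "grip": 60},
    {"turn": [0, 0, 0], "xyz": [0, 0, -0.4], "grip": 60},
    {"turn": [0, 0, 0], "xyz": [0, 0, -0.8], "grip": 60},
    {"turn": [0, 0, 0], "xyz": [0, 0, -1], "grip": 60},
    {"turn": [0, 0, 0], "xyz": [0, 0, -1], "grip": 60},
  ],
)

```text
t: 6.45
position: [0.5689, -0.1952, 0.2422]
tcp_rot: [0.687, 0.727, 0.001, 0.003]
ft_force: [-0.3, -1.7, -0.8]
finger_gap: 0.687
finger_force: 0.0
```

Run:
```python
from h import *
s=arm.state();p,d=camera('wrist');c,T=pose('wrist',s)
print(s['t'],s['position'],s['tcp_rot'].round(4))
P=cloud('wrist',d,T);B=P.reshape(-1,3);B=B[(B[:,2]>.02)&(B[:,2]<.075)]
yaw=np.radians(3.15);M=np.array([[np.cos(yaw),-np.sin(yaw)],[np.sin(yaw),np.cos(yaw)]])
L=np.c_[(B[:,:2]-[.5955,-.0133])@M,B[:,2]]
k=L[(L[:,1]<-.105)&(L[:,1]>-.2)&(abs(L[:,0]+.04)<.026)]
print('stem+knob y',np.percentile(k[:,1],[1,99]))
k=k[k[:,1]<-.165];print(len(k),np.percentile(k,[1,50,99],axis=0).round(4))
cv2.imwrite('pics/w3.png',np.clip(p*1.5,0,255).astype(np.uint8)[...,::-1])
```

```text
6.45 [ 0.56893503 -0.1952223   0.24222334] [0.6867 0.7269 0.0008 0.0028]
stem+knob y [-0.18353746 -0.10583793]
715 [[-0.0521 -0.1839  0.0356]
 [-0.0377 -0.1741  0.0512]
 [-0.0234 -0.1653  0.055 ]]
```

Bolt is fully out, with the outer face at y = −184 mm. Next, the tray.

Request:
move_arm(
  rows=[
    {"turn": [0, 0, 0], "xyz": [-0.35, -0.17, 0], "grip": 60},
    {"turn": [0, 0, 0], "xyz": [-0.7, -0.35, 0], "grip": 60},
    {"turn": [0, 0, 0], "xyz": [-1, -0.5, 0], "grip": 60},
    {"turn": [0, 0, 0], "xyz": [-1, -0.5, 0], "grip": 60},
  ],
)

```text
t: 7.0
position: [0.4986, -0.3508, 0.2359]
tcp_rot: [0.688, 0.725, -0.0, -0.002]
ft_force: [1.1, 0.4, 0.6]
finger_gap: 0.688
finger_force: 0.0
```

Request:
move_arm(
  rows=[
    {"turn": [0, 0, 0.04], "xyz": [-0.21, -0.2, 0], "grip": 60},
    {"turn": [0, 0, 0.04], "xyz": [-0.21, -0.2, 0], "grip": 60},
    {"turn": [0, 0, 0.04], "xyz": [-0.21, -0.2, 0], "grip": 60},
  ],
)

```text
t: 7.38
position: [0.4731, -0.3803, 0.2374]
tcp_rot: [0.708, 0.706, 0.0, -0.001]
ft_force: [-0.2, 0.1, 0.5]
finger_gap: 0.69
finger_force: 0.0
```

Run:
```python
from h import *
s=arm.state();p,d=camera('wrist');c,T=pose('wrist',s)
print(s['t'],s['position'],s['tcp_rot'].round(4))
P=cloud('wrist',d,T)
np.savez('pics/w4.npz',p=p,d=d,T=T)
Q=P.reshape(-1,3)
q=Q[(Q[:,2]>.052)&(Q[:,2]<.08)&(abs(Q[:,0]-.475)<.06)&(abs(Q[:,1]+.38)<.08)]
r=cv2.minAreaRect(q[:,:2].astype(np.float32));print('bar',r,np.percentile(q[:,2],[5,50,95]))
q=Q[(Q[:,2]>.0105)&(Q[:,2]<.025)&(abs(Q[:,0]-.475)<.09)&(abs(Q[:,1]+.38)<.09)]
r=cv2.minAreaRect(q[:,:2].astype(np.float32));print('rim',r)
cv2.imwrite('pics/w4.png',np.clip(p*1.5,0,255).astype(np.uint8)[...,::-1])
```

```text
7.375 [ 0.4731013  -0.38033041  0.23740723] [ 7.080e-01  7.062e-01  4.000e-04 -1.400e-03]
bar ((0.475638747215271, -0.3836342692375183), (0.01197924092411995, 0.07383941113948822), 0.40457892417907715) [0.06036361 0.06219658 0.06343531]
rim ((0.4757619798183441, -0.38413557410240173), (0.13029490411281586, 0.1207268163561821), 0.4571070075035095)
```

View pics/w4.png

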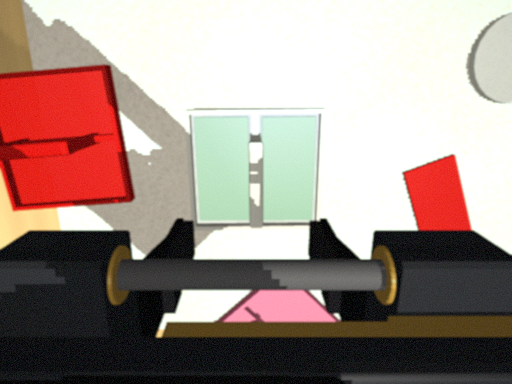

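The wrist view shows the right tray at (255,165) with both plates flat and its bar at (255,165) lying along y. The look-alikes stay clear. I'll descend and grasp.

Request:
move_arm(
  rows=[
    {"turn": [0, 0, -0.007], "xyz": [-0.023, 0.017, 0.4], "grip": 40},
    {"turn": [0, 0, -0.007], "xyz": [-0.023, 0.017, 0.75], "grip": 40},
    {"turn": [0, 0, -0.007], "xyz": [-0.023, 0.017, 0.876], "grip": 40},
    {"turn": [0, 0, -0.007], "xyz": [-0.023, 0.017, 0.876], "grip": 40},
    {"turn": [0, 0, -0.007], "xyz": [-0.023, 0.017, 0.876], "grip": 5},
    {"turn": [0, 0, -0.007], "xyz": [-0.023, 0.017, 0.876], "grip": 5},
    {"turn": [0, 0, -0.007], "xyz": [-0.023, 0.017, 0.876], "grip": 5},
    {"turn": [0, 0, -0.007], "xyz": [-0.023, 0.017, 0.876], "grip": 5},
  ],
  force=50,
)

```text
t: 8.43
position: [0.4762, -0.3855, 0.1087]
tcp_rot: [0.705, 0.71, 0.0, 0.001]
ft_force: [1.9, 1.1, 2.8]
finger_gap: 0.133
finger_force: 50.0
```

Request:
move_arm(
  rows=[
    {"turn": [0, 0, 0], "xyz": [0, 0, -0.05], "grip": 5},
    {"turn": [0, 0, 0], "xyz": [0, 0, -0.15], "grip": 5},
    {"turn": [0, 0, 0], "xyz": [0, 0, -0.3], "grip": 5},
    {"turn": [0, 0, 0], "xyz": [0, 0, -0.45], "grip": 5},
    {"turn": [0, 0, 0], "xyz": [0, 0, -0.57], "grip": 5},
    {"turn": [0, 0, 0], "xyz": [0, 0, -0.65], "grip": 5},
    {"turn": [0, 0, 0], "xyz": [0, 0, -0.68], "grip": 5},
    {"turn": [0, 0, 0], "xyz": [0, 0, -0.68], "grip": 5},
  ],
)

```text
t: 9.43
position: [0.4755, -0.385, 0.2094]
tcp_rot: [0.704, 0.71, 0.0, -0.0]
ft_force: [-0.0, 0.7, -5.4]
finger_gap: 0.132
finger_force: 50.0
```

Request:
move_arm(
  rows=[
    {"turn": [0, 0, 0], "xyz": [0.05, 0, 0], "grip": 5},
    {"turn": [0, 0, 0], "xyz": [0.16, -0.01, 0], "grip": 5},
    {"turn": [0, 0, 0], "xyz": [0.3, -0.02, 0], "grip": 5},
    {"turn": [0, 0, 0], "xyz": [0.44, -0.03, 0], "grip": 5},
    {"turn": [0, 0, 0], "xyz": [0.58, -0.04, 0], "grip": 5},
    {"turn": [0, 0, 0], "xyz": [0.72, -0.05, 0], "grip": 5},
    {"turn": [0, 0, 0], "xyz": [0.86, -0.06, 0], "grip": 5},
    {"turn": [0, 0, 0], "xyz": [1, -0.08, 0], "grip": 5},
  ],
)

```text
t: 10.42
position: [0.4624, -0.2337, 0.2097]
tcp_rot: [0.704, 0.71, 0.0, 0.0]
ft_force: [-0.0, -0.1, -4.7]
finger_gap: 0.132
finger_force: 50.0
```

Request:
move_arm(
  rows=[
    {"turn": [0, 0, -0.004], "xyz": [0.14, 0, 0], "grip": 5},
    {"turn": [0, 0, -0.008], "xyz": [0.28, 0, 0], "grip": 5},
    {"turn": [0, 0, -0.012], "xyz": [0.42, 0, 0], "grip": 5},
    {"turn": [0, 0, -0.016], "xyz": [0.56, 0, 0], "grip": 5},
    {"turn": [0, 0, -0.02], "xyz": [0.7, 0, 0], "grip": 5},
    {"turn": [0, 0, -0.024], "xyz": [0.84, 0, 0], "grip": 5},
    {"turn": [0, 0, -0.028], "xyz": [0.95, 0, 0], "grip": 5},
    {"turn": [0, 0, -0.031], "xyz": [1, 0, 0], "grip": 5},
  ],
)

```text
t: 11.42
position: [0.4614, -0.084, 0.2096]
tcp_rot: [0.687, 0.726, -0.0, 0.0]
ft_force: [0.2, -1.0, -5.1]
finger_gap: 0.13
finger_force: 50.0
```

Request:
move_arm(
  rows=[
    {"turn": [0, 0, 0], "xyz": [0.1, 0, 0], "grip": 5},
    {"turn": [0, 0, 0], "xyz": [0.2, 0.01, 0], "grip": 5},
    {"turn": [0, 0, 0], "xyz": [0.3, 0.02, 0], "grip": 5},
    {"turn": [0, 0, 0], "xyz": [0.38, 0.025, 0], "grip": 5},
    {"turn": [0, 0, 0], "xyz": [0.42, 0.025, 0], "grip": 5},
    {"turn": [0, 0, 0], "xyz": [0.42, 0.025, 0], "grip": 5},
    {"turn": [0, 0, 0], "xyz": [0.42, 0.025, 0], "grip": 5},
  ],
)

```text
t: 12.3
position: [0.4618, -0.0223, 0.2096]
tcp_rot: [0.688, 0.726, -0.0, 0.0]
ft_force: [0.7, -0.9, -5.5]
finger_gap: 0.135
finger_force: 50.0
```

Run:
```python
from h import *
s=arm.state();p,d=camera('wrist');c,T=pose('wrist',s)
print(s['t'],s['position'],s['tcp_rot'].round(4),s['ft_force'])
P=cloud('wrist',d,T);np.savez('pics/w5.npz',p=p,d=d,T=T)
# tray in the tool frame
Rt=R.from_quat(s['tcp_rot']).as_matrix();L=((P-s['position'])@Rt).reshape(-1,3);L=L[np.isfinite(L[:,0])]
yaw=np.degrees(np.arctan2(Rt[1,1],Rt[0,1]));print('tool yaw',yaw)
q=L[(L[:,2]>.085)&(L[:,2]<.125)&(abs(L[:,0])<.09)&(abs(L[:,1])<.09)]
r=cv2.minAreaRect(q[:,:2].astype(np.float32));print('tray in tool',r,np.percentile(q[:,2],[2,50,98]))
Q=P.reshape(-1,3);B=Q[(Q[:,2]>.02)&(Q[:,2]<.06)]
y=np.radians(3.15);M=np.array([[np.cos(y),-np.sin(y)],[np.sin(y),np.cos(y)]])
X=np.c_[(B[:,:2]-[.5955,-.0133])@M,B[:,2]]
for sg in(1,-1):
    k=X[(X[:,2]>.05)&(X[:,0]>-.005)&(X[:,0]<.09)&(X[:,1]*sg>.04)&(X[:,1]*sg<.09)]
    if len(k)>20:
        for a in np.arange(0,.08,.02):
            m=k[abs(k[:,0]-a-.01)<.01,1]
            if len(m): print(sg,a,np.percentile(m,[1,99]).round(4),len(m))
print('tcp local',M.T@(s['position'][:2]-[.5955,-.0133]))
a=np.clip(p*1.5,0,255).astype(np.uint8); t=camera('top')[0]
cv2.imwrite('pics/w5.png',a[...,::-1])
```

```text
12.3 [ 0.46178446 -0.02231822  0.20961405] [ 6.878e-01  7.259e-01 -1.000e-04  1.000e-04] [ 0.68132841 -0.92026912 -5.48582318]
tool yaw 3.0882760556545303
tray in tool ((0.0015456229448318481, -0.0011447668075561523), (0.13077221810817719, 0.12079273164272308), 89.9904556274414) [0.09351461 0.09922348 0.10461642]
1 0.0 [0.0544 0.076 ] 882
1 0.02 [0.0543 0.076 ] 880
1 0.04 [0.0543 0.076 ] 536
-1 0.0 [-0.0619 -0.0552] 215
-1 0.02 [-0.062  -0.0554] 207
-1 0.04 [-0.062  -0.0553] 212
-1 0.06 [-0.062  -0.0553] 199
tcp local [-0.13400906 -0.0016569 ]
```

View pics/w5.png

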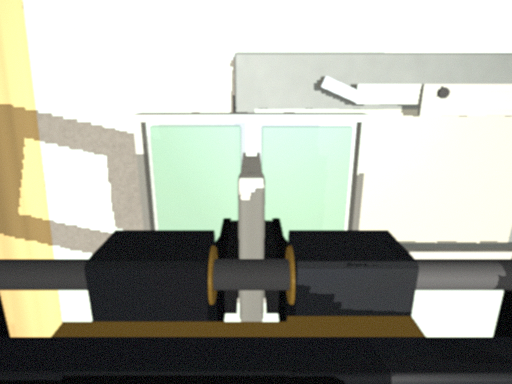

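The tray is centred within 1 mm and aligned to 0.1°, with both plates flat. The guide is at (340,90) and the entry is clear. I'll lower to about 2 mm hover and slide in.

Request:
move_arm(
  rows=[
    {"turn": [0, 0, 0], "xyz": [0, 0, 0.08], "grip": 5},
    {"turn": [0, 0, 0], "xyz": [0, 0, 0.2], "grip": 5},
    {"turn": [0, 0, 0], "xyz": [0, 0, 0.32], "grip": 5},
    {"turn": [0, 0, 0], "xyz": [0, 0, 0.41], "grip": 5},
    {"turn": [0, 0, 0], "xyz": [0, 0, 0.457], "grip": 5},
    {"turn": [0, 0, 0], "xyz": [0, 0, 0.457], "grip": 5},
    {"turn": [0, 0, 0], "xyz": [0, 0, 0.457], "grip": 5},
  ],
)

```text
t: 13.28
position: [0.4622, -0.0222, 0.1416]
tcp_rot: [0.688, 0.726, 0.0, 0.0]
ft_force: [-0.4, 0.1, -5.5]
finger_gap: 0.13
finger_force: 50.0
```

Request:
move_arm(
  rows=[
    {"turn": [0, 0, 0], "xyz": [0, 0.04, 0], "grip": 5},
    {"turn": [0, 0, 0], "xyz": [0, 0.1, 0], "grip": 5},
    {"turn": [0, 0, 0], "xyz": [0, 0.17, 0], "grip": 5},
    {"turn": [0, 0, 0], "xyz": [0, 0.24, 0], "grip": 5},
    {"turn": [0, 0, 0], "xyz": [0, 0.28, 0], "grip": 5},
    {"turn": [0, 0, 0], "xyz": [0, 0.28, 0], "grip": 5},
  ],
)

```text
t: 14.02
position: [0.5041, -0.0197, 0.1409]
tcp_rot: [0.688, 0.726, -0.0, -0.0]
ft_force: [0.8, 0.6, -4.8]
finger_gap: 0.133
finger_force: 50.0
```

Request:
move_arm(
  rows=[
    {"turn": [0, 0, 0], "xyz": [0, 0.04, 0.003], "grip": 5},
    {"turn": [0, 0, 0], "xyz": [0, 0.12, 0.006], "grip": 5},
    {"turn": [0, 0, 0], "xyz": [0, 0.22, 0.006], "grip": 5},
    {"turn": [0, 0, 0], "xyz": [0, 0.33, 0.006], "grip": 5},
    {"turn": [0, 0, 0], "xyz": [0, 0.44, 0.006], "grip": 5},
    {"turn": [0, 0, 0], "xyz": [0, 0.55, 0.006], "grip": 5},
    {"turn": [0, 0, 0], "xyz": [0, 0.63, 0.006], "grip": 5},
    {"turn": [0, 0, 0], "xyz": [0, 0.66, 0.006], "grip": 5},
  ],
)

```text
t: 15.02
position: [0.6033, -0.0144, 0.14]
tcp_rot: [0.688, 0.726, 0.0, 0.0]
ft_force: [-0.0, 0.0, -4.8]
finger_gap: 0.128
finger_force: 50.0
```

Request:
move_arm(
  rows=[
    {"turn": [0, 0, 0], "xyz": [0, 0.04, 0], "grip": 5},
    {"turn": [0, 0, 0], "xyz": [0, 0.08, 0], "grip": 5},
    {"turn": [0, 0, 0], "xyz": [0, 0.12, 0], "grip": 5},
    {"turn": [0, 0, 0], "xyz": [0, 0.14, 0], "grip": 5},
    {"turn": [0, 0, 0], "xyz": [0, 0.14, 0], "grip": 5},
  ],
)

```text
t: 15.65
position: [0.6236, -0.0133, 0.1401]
tcp_rot: [0.688, 0.726, -0.0, 0.0]
ft_force: [0.3, 0.3, -4.5]
finger_gap: 0.134
finger_force: 50.0
```

Request:
move_arm(
  rows=[
    {"turn": [0, 0, 0], "xyz": [0, 0.015, 0], "grip": 5},
    {"turn": [0, 0, 0], "xyz": [0, 0.03, 0], "grip": 5},
    {"turn": [0, 0, 0], "xyz": [0, 0.045, 0], "grip": 5},
    {"turn": [0, 0, 0], "xyz": [0, 0.055, 0], "grip": 5},
    {"turn": [0, 0, 0], "xyz": [0, 0.055, 0], "grip": 5},
  ],
)

```text
t: 16.27
position: [0.6319, -0.0129, 0.1401]
tcp_rot: [0.688, 0.726, 0.0, 0.0]
ft_force: [0.8, 0.5, -5.5]
finger_gap: 0.13
finger_force: 50.0
```

Now a slow creep until contact.

Request:
move_arm(
  rows=[
    {"turn": [0, 0, 0], "xyz": [0, 0.006, 0], "grip": 5},
    {"turn": [0, 0, 0], "xyz": [0, 0.012, 0], "grip": 5},
    {"turn": [0, 0, 0], "xyz": [0, 0.018, 0], "grip": 5},
    {"turn": [0, 0, 0], "xyz": [0, 0.018, 0], "grip": 5},
  ],
)

```text
t: 16.77
position: [0.6336, -0.0127, 0.1399]
tcp_rot: [0.688, 0.726, -0.001, -0.001]
ft_force: [-4.9, -0.5, -2.5]
finger_gap: 0.13
finger_force: 50.0
```

Request:
move_arm(
  rows=[
    {"turn": [0, 0, 0], "xyz": [0, 0, 0.005], "grip": 5},
    {"turn": [0, 0, 0], "xyz": [0, 0, 0.01], "grip": 5},
    {"turn": [0, 0, 0], "xyz": [0, 0.006, 0.012], "grip": 5},
    {"turn": [0, 0, 0], "xyz": [0, 0.008, 0.012], "grip": 5},
    {"turn": [0, 0, 0], "xyz": [0, 0.008, 0.012], "grip": 5},
  ],
)

```text
t: 17.4
position: [0.6336, -0.0127, 0.1388]
tcp_rot: [0.688, 0.726, -0.002, -0.002]
ft_force: [-12.9, -1.3, 5.7]
finger_gap: 0.129
finger_force: 50.0
```

Request:
move_arm(
  rows=[
    {"turn": [0, 0, 0], "xyz": [0, -0.006, 0], "grip": 5},
    {"turn": [0, 0, 0], "xyz": [0, -0.006, 0], "grip": 40},
    {"turn": [0, 0, 0], "xyz": [0, -0.006, 0], "grip": 40},
    {"turn": [0, 0, 0], "xyz": [0, -0.006, 0], "grip": 40},
    {"turn": [0, 0, 0], "xyz": [0, -0.006, -0.2], "grip": 40},
    {"turn": [0, 0, 0], "xyz": [0, -0.006, -0.5], "grip": 40},
    {"turn": [0, 0, 0], "xyz": [0, -0.006, -0.8], "grip": 60},
    {"turn": [0, 0, 0], "xyz": [0, -0.006, -0.8], "grip": 60},
  ],
)

```text
t: 18.4
position: [0.6376, -0.013, 0.2644]
tcp_rot: [0.688, 0.726, 0.003, 0.004]
ft_force: [1.1, 0.2, 0.3]
finger_gap: 0.603
finger_force: 0.0
```

Request:
move_arm(
  rows=[
    {"turn": [0, 0, 0], "xyz": [-0.3, -0.2, 0], "grip": 60},
    {"turn": [0, 0, 0], "xyz": [-0.6, -0.4, 0], "grip": 60},
    {"turn": [0, 0, 0], "xyz": [-0.7, -0.5, 0], "grip": 60},
    {"turn": [0, 0, 0], "xyz": [-0.7, -0.5, 0], "grip": 60},
  ],
)

```text
t: 18.9
position: [0.5649, -0.1223, 0.2579]
tcp_rot: [0.689, 0.725, 0.0, -0.0]
ft_force: [1.0, 0.8, 0.5]
finger_gap: 0.689
finger_force: 0.0
```

Run:
```python
from h import *
s=arm.state();p,d=camera('wrist');c,T=pose('wrist',s)
print(s['t'],s['position'],s['tcp_rot'].round(4))
P=cloud('wrist',d,T);Q=P.reshape(-1,3);Q=Q[(Q[:,2]>.02)&(Q[:,2]<.12)]
y=np.radians(3.15);M=np.array([[np.cos(y),-np.sin(y)],[np.sin(y),np.cos(y)]])
X=np.c_[(Q[:,:2]-[.5955,-.0133])@M,Q[:,2]]
k=X[(X[:,2]>.08)&(abs(X[:,1])<.05)&(abs(X[:,0]-.035)<.02)]
if len(k):print('bar',np.percentile(k,[2,50,98],axis=0).round(4))
k=X[(X[:,2]>.038)&(X[:,2]<.05)&(abs(X[:,1])<.05)&(X[:,0]<-.01)&(X[:,0]>-.05)];print('rear rim',np.percentile(k,[2,50,98],axis=0).round(4))
k=X[(X[:,1]<-.15)&(X[:,1]>-.2)&(abs(X[:,0]+.04)<.026)];print('knob',len(k),np.percentile(k,[1,50,99],axis=0).round(4))
cv2.imwrite('pics/w6.png',np.clip(p*1.5,0,255).astype(np.uint8)[...,::-1])
```

```text
18.9 [ 0.56486257 -0.12232813  0.25792578] [ 6.886e-01  7.251e-01  1.000e-04 -3.000e-04]
bar [[ 0.0305 -0.0351  0.0819]
 [ 0.0349 -0.0033  0.0922]
 [ 0.0419  0.0257  0.0938]]
rear rim [[-0.0282 -0.048   0.0382]
 [-0.0179 -0.0032  0.0398]
 [-0.0103  0.0366  0.0456]]
knob 807 [[-0.0522 -0.1838  0.0341]
 [-0.0372 -0.1695  0.0481]
 [-0.0232 -0.151   0.0548]]
```

View pics/w6.png

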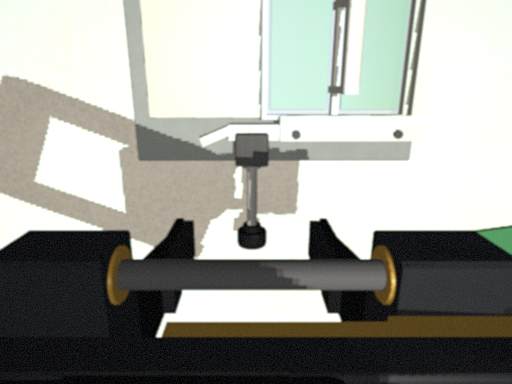

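The tray is home: the bar is at x ≈ 35–36 mm, the rear rim at −28 mm, the plates lie flat at (300,50) and (385,60), and the knob is out at (252,235). Now I push the knob back.

Request:
move_arm(
  rows=[
    {"turn": [0, 0, 0], "xyz": [-0.23, 0, 0.2], "grip": 60},
    {"turn": [0, 0, 0], "xyz": [-0.468, -0.005, 0.4], "grip": 60},
    {"turn": [0, 0, 0], "xyz": [-0.468, -0.005, 0.5], "grip": 60},
    {"turn": [0, 0, 0], "xyz": [-0.468, -0.005, 0.5], "grip": 60},
    {"turn": [0, 0, 0], "xyz": [-0.468, -0.005, 0.5], "grip": 60},
  ],
)

```text
t: 19.58
position: [0.5695, -0.1905, 0.1843]
tcp_rot: [0.687, 0.726, 0.0, 0.001]
ft_force: [-0.4, -0.4, -0.2]
finger_gap: 0.687
finger_force: 0.0
```

Request:
move_arm(
  rows=[
    {"turn": [0, 0, 0], "xyz": [0, 0, 0.3], "grip": 60},
    {"turn": [0, 0, 0], "xyz": [0, 0, 0.618], "grip": 60},
    {"turn": [0, 0, 0], "xyz": [0, 0, 0.618], "grip": 60},
    {"turn": [0, 0, 0], "xyz": [0, 0, 0.618], "grip": 20},
    {"turn": [0, 0, 0], "xyz": [0, 0, 0.618], "grip": 20},
    {"turn": [0, 0, 0], "xyz": [0, 0, 0.618], "grip": 20},
    {"turn": [0, 0, 0], "xyz": [0, 0, 0.618], "grip": 20},
    {"turn": [0, 0, 0], "xyz": [0, 0, 0.618], "grip": 20},
  ],
  force=45,
)

```text
t: 20.58
position: [0.5686, -0.1921, 0.0919]
tcp_rot: [0.688, 0.726, -0.0, 0.0]
ft_force: [-2.5, 0.3, 5.2]
finger_gap: 0.331
finger_force: 45.0
```

Request:
move_arm(
  rows=[
    {"turn": [0, 0, 0], "xyz": [0.06, 0, 0], "grip": 20},
    {"turn": [0, 0, 0], "xyz": [0.12, 0, 0], "grip": 20},
    {"turn": [0, 0, 0], "xyz": [0.18, 0, 0], "grip": 20},
    {"turn": [0, 0, 0], "xyz": [0.225, 0, 0], "grip": 20},
    {"turn": [0, 0, 0], "xyz": [0.225, 0, 0], "grip": 20},
    {"turn": [0, 0, 0], "xyz": [0.225, 0, 0], "grip": 20},
  ],
)

```text
t: 21.32
position: [0.567, -0.1599, 0.0919]
tcp_rot: [0.688, 0.726, -0.001, 0.001]
ft_force: [-3.2, -6.0, 4.8]
finger_gap: 0.33
finger_force: 45.0
```

Moved 32 mm and met the end stop (−6 N). I release, retreat and check.

Request:
move_arm(
  rows=[
    {"turn": [0, 0, 0], "xyz": [0, 0, 0], "grip": 60},
    {"turn": [0, 0, 0], "xyz": [0, 0, 0], "grip": 60},
    {"turn": [0, 0, 0], "xyz": [0, 0, 0], "grip": 60},
    {"turn": [0, 0, 0], "xyz": [0, 0, -0.4], "grip": 60},
    {"turn": [0, 0, 0], "xyz": [0, 0, -0.8], "grip": 60},
    {"turn": [0, 0, 0], "xyz": [0, 0, -1], "grip": 60},
    {"turn": [0, 0, 0], "xyz": [0, 0, -1], "grip": 60},
  ],
)

```text
t: 22.2
position: [0.5684, -0.1585, 0.2442]
tcp_rot: [0.688, 0.726, 0.001, 0.003]
ft_force: [-0.4, 0.3, -0.8]
finger_gap: 0.685
finger_force: 0.0
```

Request:
move_arm(
  rows=[
    {"turn": [0, 0, 0], "xyz": [0.3, 0, -0.2], "grip": 60},
    {"turn": [0, 0, 0], "xyz": [0.5, 0, -0.4], "grip": 60},
    {"turn": [0, 0, 0], "xyz": [0.5, 0, -0.4], "grip": 60},
    {"turn": [0, 0, 0], "xyz": [0.5, 0, -0.4], "grip": 60},
  ],
)

```text
t: 22.7
position: [0.562, -0.0832, 0.2985]
tcp_rot: [0.688, 0.726, -0.001, -0.001]
ft_force: [0.5, 0.2, -0.2]
finger_gap: 0.691
finger_force: 0.0
```

Run:
```python
from h import *
s=arm.state();p,d=camera('wrist');c,T=pose('wrist',s)
print(s['t'],s['position'])
P=cloud('wrist',d,T);Q=P.reshape(-1,3);Q=Q[(Q[:,2]>.02)&(Q[:,2]<.12)]
y=np.radians(3.15);M=np.array([[np.cos(y),-np.sin(y)],[np.sin(y),np.cos(y)]])
X=np.c_[(Q[:,:2]-[.5955,-.0133])@M,Q[:,2]]
k=X[(X[:,2]>.08)&(abs(X[:,1])<.03)&(abs(X[:,0]-.035)<.02)];print('bar',np.percentile(k,[2,50,98],axis=0).round(4))
k=X[(X[:,1]<-.134)&(X[:,1]>-.2)&(abs(X[:,0]+.04)<.026)];print('knob',len(k),np.percentile(k,[1,50,99],axis=0).round(4))
k=X[(X[:,1]>-.06)&(X[:,1]<-.02)&(abs(X[:,0]+.038)<.006)&(X[:,2]>.036)];print('bolt tip',np.percentile(k[:,1],99) if len(k) else None)
a=np.clip(p*1.5,0,255).astype(np.uint8);cv2.imwrite('pics/w7.png',a[...,::-1])
cv2.imwrite('pics/top7.png',camera('top')[0][...,::-1])
```

```text
22.7 [ 0.56201166 -0.08324435  0.298465  ]
bar [[ 0.0306 -0.0288  0.082 ]
 [ 0.0352  0.0011  0.0921]
 [ 0.0422  0.0287  0.0938]]
knob 455 [[-0.0518 -0.1518  0.0342]
 [-0.0372 -0.1413  0.0508]
 [-0.0236 -0.1342  0.055 ]]
bolt tip -0.04257326549565056
```

View pics/w7.png

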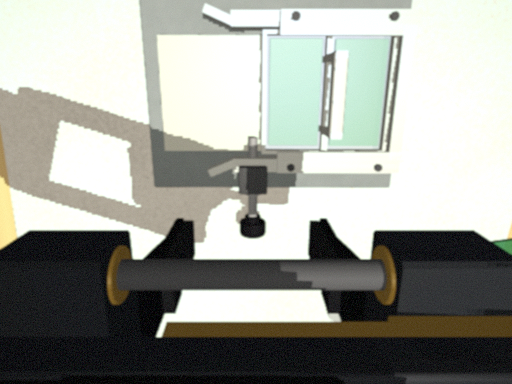

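View pics/top7.png

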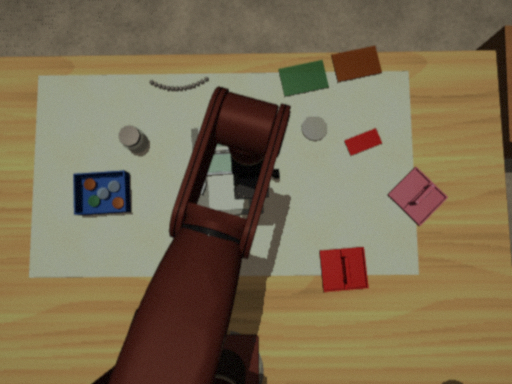

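The wrist view shows the bolt tip at (252,140) behind the tray's rear rim at (265,90), the knob home at (252,227) and both plates flat. In the top view the bin, jar and disc have not moved.

```bash
python3 -c "
from workcell import arm
print(arm.job_done())"
```

```text
the job is handed in; nothing more can be done
None
```

The job is handed in at about 23 s: the tray sits against the back stop with both plates flat, the knob is fully home with its bolt behind the tray, and the bin, jar and disc have not moved.

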